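Press the proud blocks of a glued-up wood panel flush

TASK

Three blocks of the patterned wood panel in its jig have not been pushed home in the wet glue and stand proud of the others. With the fingertips press each of the three gently down until it is flush with the panel, beginning with the one nearest the inner corner where the two fences meet and working outwards, the farthest from that corner last. Only press, never pull a block up, and leave the cork block, chisel, blue pyramid and glue bottle where they are.

Things in the scene. Friction and masses are not known exactly. Their poses are not given: they have to be found in the camera images.
- panel: Jig fixed to the bench: plywood board 310 x 420 x 12 mm (x, y, z) with a centred panel, 230 x 330 mm (x, y), of rhombic end-grain blocks in a three-shade tumbling-cube pattern. Origin: centre of the board's underside, on the bench; z up; turned up to 0.4 rad. The panel's surface, with which blocks must be flush, is 57 mm above the origin. Its +x and -y edges are free.
- fence_corner (a point): Inner corner where the jig's two wooden fences meet, at the height of the panel's surface (panel frame: x -115, y 165, z 57 mm). The fences, 22 mm thick, run along the panel's -x edge (nearest the robot) and its +y edge; their tops stand 15 mm above the panel's surface.
- block_near: Wooden block standing 12 to 18 mm proud: the nearest to the fence corner, centre 85 to 111 mm from it (place drawn from two). Rhombus from above, sides 42 mm, diagonals 42 and 73 mm. Origin: centre of its top face; axes as the panel's. Slides only up and down; moves under a 3 N push (a little more if fast), stays where left, stops solid when flush. Press first.
- block_mid: Wooden block standing 12 to 18 mm proud: the middle one, centre 188 to 201 mm from the fence corner (place drawn from two). Rhombus from above, sides 42 mm, diagonals 42 and 73 mm. Origin: centre of its top face; axes as the panel's. Slides only up and down; moves under a 3 N push (a little more if fast), stays where left, stops solid when flush. Press second.
- block_far: Wooden block standing 12 to 18 mm proud: the farthest from the fence corner, centre 283 to 284 mm from it (place drawn from two). Rhombus from above, sides 42 mm, diagonals 42 and 73 mm. Origin: centre of its top face; axes as the panel's. Slides only up and down; moves under a 3 N push (a little more if fast), stays where left, stops solid when flush. Press last.
- cork_block: Loose cork sanding block, 90 x 55 x 30 mm (x, y, z), lying on the panel by its free corner (+x, -y). Origin: centre of its underside. Leave alone.
- chisel: Loose wood chisel, about 270 mm long, 28 mm wide and high, lying on the bench beyond the panel's +x edge, along its own x. Origin: on the bench under the ferrule, at mid length. Leave alone.
- painter_pyramid: Loose blue plastic painter's pyramid, foot 52 x 52 mm, 58 mm tall, on the bench beyond the panel's -y edge. Origin: centre of its underside. Leave alone.
- glue_bottle: Loose white glue bottle, 60 mm across, 165 mm tall, standing on the bench beyond the panel's -y edge, farther from the robot than the pyramid. Origin: centre of its underside. Leave alone.

How it is judged:
On the way, in this order (a step that is already met when the one before it is completed fails the run):
1. the proud block nearest the fence corner is flush (z of block_near in the frame of panel below 0.0585 m), for 0.2 s.
2. then the middle one is flush (z of block_mid in the frame of panel below 0.0585 m), for 0.2 s.
3. then the farthest one is flush (z of block_far in the frame of panel below 0.0585 m), for 0.2 s.
At the end, for the whole second after the job is handed in: All three blocks are flush with the panel's surface to within 1.5 mm, and the cork block, chisel, pyramid and glue bottle stand upright and at rest as they were, within 15 mm of their places (z of block_near in the frame of panel between 0.0555 and 0.0585 m and z of block_mid in the frame of panel between 0.0555 and 0.0585 m and z of block_far in the frame of panel between 0.0555 and 0.0585 m and distance of each of cork_block, chisel, painter_pyramid, glue_bottle from where it was at the start of the episode below 0.015 m and angle between each of cork_block, chisel, painter_pyramid, glue_bottle's own z axis and vertical below 0.15 rad and linear speed of each of cork_block, chisel, painter_pyramid, glue_bottle below 0.02 m/s); the robot touches nothing.
It fails at once if a block or the panel is pressed or struck with more than 40 N instead of gently (contact force between anything else and block_near above 40 N or contact force between anything else and block_mid above 40 N or contact force between anything else and block_far above 40 N or contact force between the fingers and panel above 40 N).
It fails at once if the middle block is pressed in (less than 8 mm proud) before the nearest one is flush (z of block_mid in the frame of panel below 0.065 m and z of block_near in the frame of panel above 0.0585 m).
It fails at once if the farthest block is pressed in (less than 8 mm proud) before the middle one is flush (z of block_far in the frame of panel below 0.065 m and z of block_mid in the frame of panel above 0.0585 m).
It fails at once if a block is pulled up (more than 20.5 mm above the panel's surface) (z of any of block_near, block_mid, block_far in the frame of panel above 0.0775 m).
It fails at once if the cork block, chisel, pyramid or glue bottle is lifted or shifted by more than 20 mm (distance of any of cork_block, chisel, painter_pyramid, glue_bottle from where it was at the start of the episode above 0.02 m).
It also fails if it takes over 42 s, if anything falls off the work surface, if the arm or the gripper's body presses on something with over 40 N, if the wrist force passes 120 N, or if a joint passes its speed limit or range.

ROBOT

A 6-joint arm with a two-finger parallel gripper is mounted at the origin on the work surface. World frame = base frame: x ahead of the robot, y to its left, z up, the work surface at z = 0. Lengths are in m, angles in rad, forces in N, time in s.
With the tool pointing down it reaches from about 0.25 to 0.775 m from the base axis. Payload 8.9 kg.
Tool frame: the origin (TCP) lies midway between the tips of the shut fingers; the grasp point (between the pads) lies 19 mm behind it; z points along the fingers, y is the line along which they close (so a half turn about z gives the same grasp; the last joint's range is limited). The gripper opens to 85 mm and grips with 20 to 120 N. Pads are 22 mm wide; open, the fingers measure 114 mm over their backs; the gripper's body (76 mm by 85 mm) begins 54 mm behind the grasp point. The pads swing forward as they close: fully open they stand 13 mm farther back than shut.
Start: joints at [-1.388, 0.291, -0.153, 1.127, 0, 1.431], TCP at [0.166, -0.498, 0.231] pointing down, gripper open.
Joint ranges: [-2.52, 2.52], [-0.91, 1.74], [-1.3, 1.37], [-1.96, 2.02], [-1.52, 1.47], [-3.14, 3.14]. Speed limits (rad/s): [2.22, 2.22, 2.79, 3.14, 3.14, 3.14].

INTERFACE

Orientations are given as a rotation vector (axis times angle).
In Python, from cell import * gives the robot as it stands.
- The arm moves only by the shell command python3 -m handwheel 'ROWS' [OPENING]. ROWS is JSON, a list of rows, each a list of 2 entries, a list of its own where there are three numbers: the shift along the tool's x, y, z in m, then the turn, a rotation vector about the tool's x, y, z in degrees. A call has 1 to 20 rows; each row shifts and turns the commanded pose from where the row before left it, along the tool's axes as they then stand; what a row does not reach is not made up. A row lasts 1/10 s, in which the tool goes at most 50 mm and 8.59 degrees, less where a joint would pass 70% of its speed; a pose out of reach is approached as far as the arm can. A call is refused whole if a number of a shift passes 0.05 or a number of a turn 8.59, either way. A call with a gripper value outside its range is refused whole. OPENING is the closure, from -1 (fully open) to 1 (shut), set as the call begins (- or left out, the last holds). The fingers move at their own pace and stop on an object; the grip force is fixed at half the most. Time passes only in rows, so rows that do not move let the fingers close. It gives the time, the measured TCP pose, the force, the opening and the grip force at its end, in the units of the state.
- sense(): the state, without advancing time (a new reading comes with each control period).
- read_camera(name): name is "side" or "top" or "wrist"; returns a dict with "pixels" (384x512x3 uint8, red, green, blue), "camera_matrix" (3x3 intrinsics, pixels), "rvec" (rotation vector, rad) and "tvec" (3), from world to camera coordinates, as OpenCV has them; the wrist camera has in their place "hand_eye" (4x4, takes a point from camera to tool coordinates, whose origin is the TCP and whose axes are the flange's). Camera axes: x right, y down, z forward; pixel columns grow to the right and rows downward; lengths in m; the calibration is good to about 2 mm. A picture is of the moment at which its call begins: read the wrist's pose just before it. There is no depth.
- job_done(): hands the job in; it is judged then, once.
The state is a dict: "time_s": time; "q": joint angles; "qd": joint speeds; "effort": joint torques, N m; "tool_pos": TCP position; "orientation": TCP orientation; "ft_force": force on the tool from outside, world axes, zero at the start; "wrist_torque": the same for the moment, N m; "opening": finger opening in m; "grip_force": force on a finger pad.
Only numpy, scipy, OpenCV 4.12 (cv2) and the standard library are available. Lean on these libraries where they do the work, as an engineer would, in place of code of your own. Each camera call takes 0.05 s, during which the arm holds its last target. There are 200 camera calls.

## Working session

There is one attempt and no reset: what is moved stays moved. The work goes in short steps, Python scripts to look and compute and a shell command to move; the robot and the scene stay as the last step left them, time stands still between calls to the robot, and variables do not carry over. Pictures are saved under pics/ and viewed, at most 10 in all, crops included, and the job is handed in when it is done.

```bash
mkdir -p pics; ls; python3 - <<'E'
from cell import *
import cv2,numpy as np
s=sense();print(s)
for n in("top","side"):
    c=read_camera(n);cv2.imwrite(f"pics/{n}0.png",cv2.cvtColor(cv2.resize(c["pixels"],None,fx=1.5,fy=1.5,interpolation=cv2.INTER_CUBIC),cv2.COLOR_RGB2BGR))
    cv2.imwrite(f"{n}_raw.png",cv2.cvtColor(c["pixels"],cv2.COLOR_RGB2BGR))
    np.savez(n,K=c["camera_matrix"],r=c["rvec"],t=c["tvec"])
    print(n,c["camera_matrix"],(-cv2.Rodrigues(np.array(c["rvec"]))[0].T@np.array(c["tvec"]).ravel()))
E
```

```text
pics
{'time_s': 0.0, 'q': array([-1.38828523e+00,  2.91297977e-01, -1.54135734e-01,  1.12674406e+00,
       -2.13961212e-07,  1.43151135e+00]), 'qd': array([-0.0009985 , -0.00084148, -0.00132123,  0.001559  , -0.00078347,
       -0.00111222]), 'effort': array([ 1.27717864e-03, -5.37143075e+01,  3.31375301e+01,  1.58823741e-02,
       -4.09086533e-05,  1.45931574e-05]), 'tool_pos': array([ 0.16596811, -0.49758597,  0.23071963]), 'orientation': array([-3.09965198e+00, -5.03076685e-01,  4.72111059e-05]), 'ft_force': array([0.23903778, 0.02766594, 0.34619553]), 'wrist_torque': array([ 0.02387426, -0.01192837, -0.00257405]), 'grip_force': 0.0, 'opening': 0.0855725634078501}
top [[414.17204707   0.         250.34965109]
 [  0.         414.17204707 186.63325124]
 [  0.           0.           1.        ]] [ 0.4157652  -0.03800856  1.01146323]
side [[491.5230197    0.         251.42033093]
 [  0.         491.5230197  197.93750866]
 [  0.           0.           1.        ]] [0.20494149 0.83945516 0.61709761]
```

View pics/top0.png

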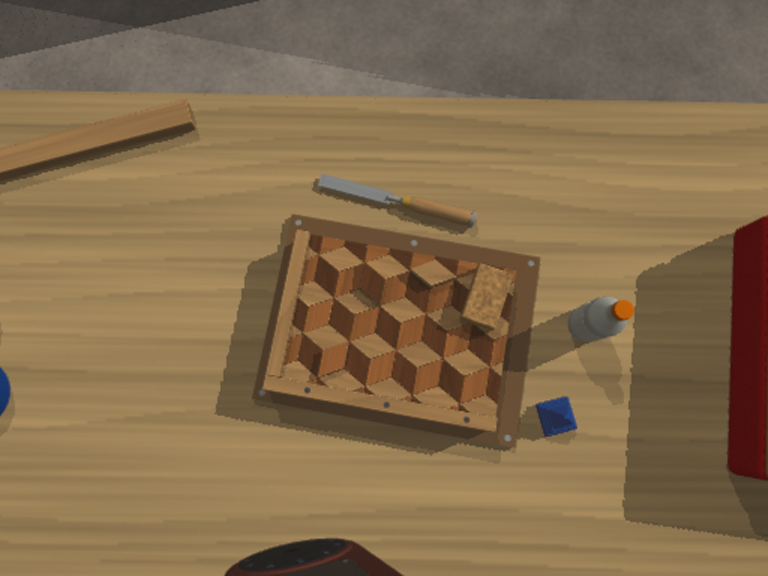

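View pics/side0.png

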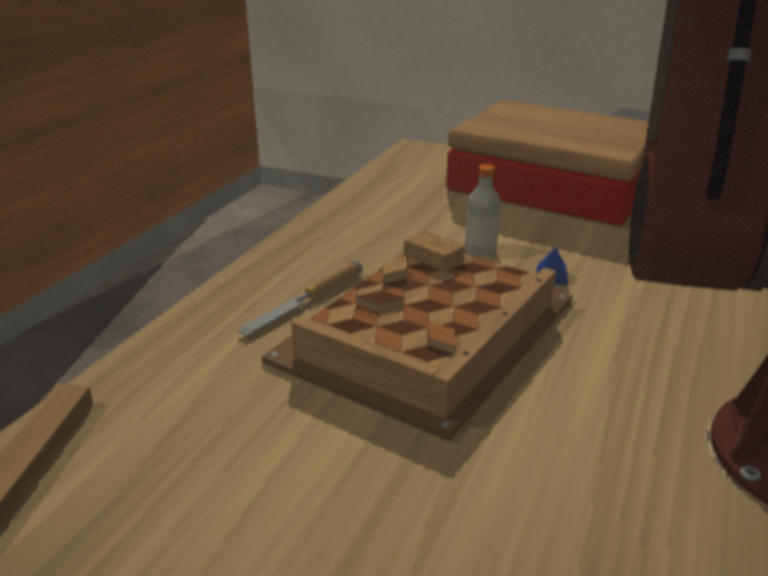

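The top view shows the board's corner screws at about (298,222), (531,263), (508,438) and (262,393). Proud blocks look to be near (340,378), (360,297) and (432,272). In the side view they are near (440,340), (380,300) and (395,268). Next I'll get the panel pose and a closer crop.

```bash
cat > h.py <<'E'
import cv2,numpy as np
def ray(n,uv,z,):
    d=np.load(n+".npz");R=cv2.Rodrigues(d["r"])[0];t=d["t"].ravel();C=-R.T@t
    p=cv2.undistortPoints(np.array([[uv]],float),d["K"],None)[0,0];v=R.T@np.array([*p,1]);return C+v*(z-C[2])/v[2]
def proj(n,P):
    d=np.load(n+".npz");return cv2.projectPoints(np.array(P,float).reshape(-1,3),d["r"],d["t"],d["K"],None)[0].reshape(-1,2)
def tri(a,b):
    P=[]
    for n in("top","side"):
        d=np.load(n+".npz");P.append(d["K"]@np.c_[cv2.Rodrigues(d["r"])[0],d["t"].ravel()])
    X=cv2.triangulatePoints(P[0],P[1],np.array(a,float),np.array(b,float))[:,0];return X[:3]/X[3]
E
python3 - <<'E'
from h import *
s=[ray("top",np.array(p)/1.5,0.012) for p in[(298,222),(531,263),(508,438),(262,393)]]
s=np.array(s);c=s.mean(0);print(s.round(4),c)
for i in range(4):print(np.linalg.norm(s[i]-s[i-1]))
a=(s[0]-s[1])+(s[3]-s[2]);yaw=np.arctan2(-a[0],a[1]);b=(s[0]-s[3])+(s[1]-s[2]);print(yaw,np.arctan2(b[1],b[0]))
R=np.array([[np.cos(yaw),-np.sin(yaw)],[np.sin(yaw),np.cos(yaw)]])
np.savez("pose",c=c[:2],R=R)
L=[]
for n,(x0,x1,y0,y1) in(("top",(165,365,140,300)),("side",(180,380,145,285))):
    im=cv2.imread(n+"_raw.png");k=4 if n=="top" else 4
    im=cv2.convertScaleAbs(im,alpha=1.6)[y0:y1,x0:x1];im=cv2.resize(im,None,fx=k,fy=k,interpolation=cv2.INTER_CUBIC)[:600,:800]
    q=[(-115,165),(115,165),(115,-165),(-115,-165)]
    P=[[*(c[:2]+R@np.array(v)/1000),.057] for v in q]
    cv2.polylines(im,[((proj(n,P)-[x0,y0])*k).astype(int)],True,(0,255,0),1)
    cv2.imwrite(f"pics/{n}1.png",im)
E
```

```text
[[ 0.7096  0.0934  0.012 ]
 [ 0.6467 -0.2938  0.012 ]
 [ 0.3655 -0.2493  0.012 ]
 [ 0.4278  0.1385  0.012 ]] [ 0.53738925 -0.07777457  0.012     ]
0.28542931417549394
0.3923111837989519
0.28462335935195626
0.3927274166151578
-0.1601082819034923 -0.15787045703432018
```

View pics/top1.png

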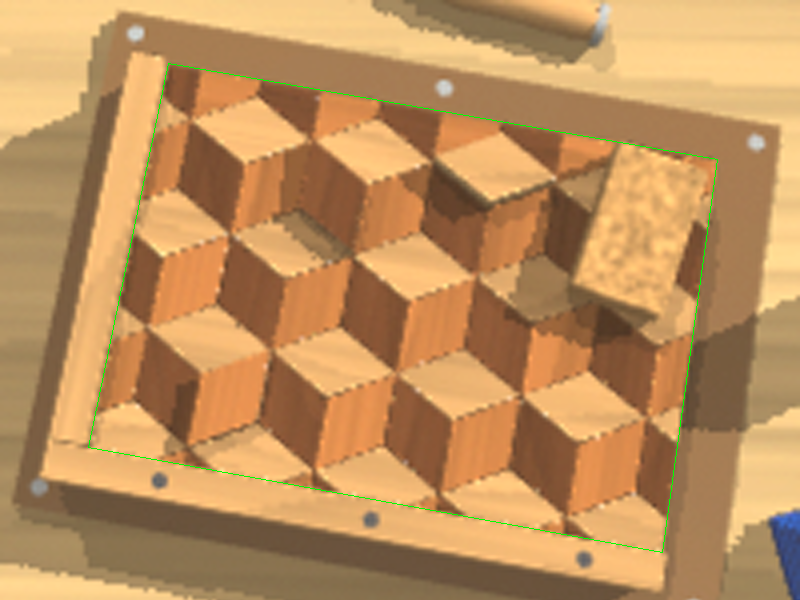

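View pics/side1.png

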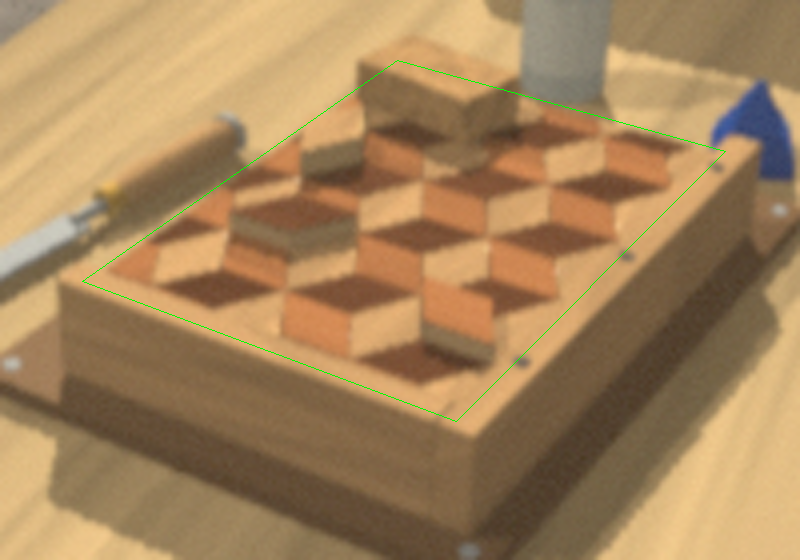

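The side crop shows three proud blocks:
- an orange one with its top at about (460,310)
- a dark one at about (294,213)
- a light one at about (333,135)

In the top crop they are at about (228,393), (335,200) and (495,168).

```bash
python3 - <<'E'
from h import *
p=np.load("pose.npz");c,R=p["c"],p["R"]
co=c+R@[-.115,.165]
for n,a,b in(("near",(228,393),(460,308)),("mid",(335,200),(294,213)),("far",(495,168),(333,130))):
    a=np.array(a)/4+[165,140];b=np.array(b)/4+[180,145]
    X=tri(a,b);r=ray("top",a,.072);q=R.T@(r[:2]-c)
    print(n,X.round(4),r.round(4),"panel",q.round(4),"dist",np.linalg.norm(r[:2]-co).round(4), np.linalg.norm(X[:2]-co).round(4), ray("side",b,.072).round(4))
E
```

```text
near [0.4797 0.0236 0.0676] [0.4816 0.024  0.072 ] panel [-0.0713  0.0916] dist 0.0854 0.0851 [0.4757 0.03   0.072 ]
mid [ 0.5964 -0.0337  0.0658] [ 0.5935 -0.0342  0.072 ] panel [0.0485 0.0519] dist 0.1988 0.2005 [ 0.5933 -0.0239  0.072 ]
far [ 0.6142 -0.1268  0.0707] [ 0.6141 -0.1266  0.072 ] panel [ 0.0835 -0.036 ] dist 0.2825 0.2827 [ 0.613  -0.1244  0.072 ]
```

The distances to the fence corner (85, about 200 and 283 mm) match the spec. I'll turn the tool and go above the near block with the fingers shut.

```bash
python3 -m handwheel '[[[0,0,0],[0,0,-8.1]],[[0,0,0],[0,0,-8.1]],[[0,0,0],[0,0,-8.1]],[[0,0,0],[0,0,-8.1]],[[0.0377,-0.0054,0],[0,0,0]],[[0.0377,-0.0054,0],[0,0,0]],[[0.0377,-0.0054,0],[0,0,0]],[[0.0377,-0.0054,0],[0,0,0]],[[0.0377,-0.0054,0],[0,0,0]],[[0.0377,-0.0054,0],[0,0,0]],[[0.0377,-0.0054,0],[0,0,0]],[[0.0377,-0.0054,0],[0,0,0]],[[0.0377,-0.0054,0],[0,0,0]],[[0.0377,-0.0054,0],[0,0,0]],[[0.0377,-0.0054,0],[0,0,0]],[[0.0377,-0.0054,0],[0,0,0]],[[0.0377,-0.0054,0],[0,0,0]],[[0.0377,-0.0054,0],[0,0,0]],[[0.0377,-0.0054,0],[0,0,0]],[[0.0377,-0.0054,0],[0,0,0]]]' 1
cat >> h.py <<'E'
def look(name):
    from cell import sense,read_camera
    s=sense();c=read_camera("wrist");T=np.eye(4);T[:3,:3]=cv2.Rodrigues(s["orientation"])[0];T[:3,3]=s["tool_pos"]
    W=np.linalg.inv(T@c["hand_eye"]);np.savez(name,K=c["camera_matrix"],r=cv2.Rodrigues(W[:3,:3])[0],t=W[:3,3])
    im=cv2.cvtColor(c["pixels"],cv2.COLOR_RGB2BGR);cv2.imwrite(f"{name}_raw.png",im)
    im=cv2.convertScaleAbs(im,alpha=1.5)
    p=np.load("pose.npz")
    for q in((-.0713,.0916),(.0485,.0519),(.0835,-.036)):
        u=proj(name,[*(p["c"]+p["R"]@q),.072])[0]
        if 0<u[0]<512 and 0<u[1]<384:cv2.circle(im,tuple(int(v) for v in u),3,(0,255,0),1)
    cv2.imwrite(f"pics/{name}.png",cv2.resize(im,None,fx=1.5,fy=1.5));print(s["tool_pos"],s["orientation"],s["opening"],s["ft_force"])
E
python3 -c 'from h import *;look("w1")'
```

```text
time_s: 2.1
tool_pos: [0.4804, 0.0258, 0.2311]
orientation: [-2.837, -1.349, 0.001]
ft_force: [0.3, -1.4, 0.0]
opening: -0.0002
grip_force: 0.0
[0.48040644 0.02581835 0.23110234] [-2.83725697e+00 -1.34865241e+00  5.12466704e-04] -0.00019327074425706198 [ 0.28238264 -1.37732772  0.03358683]
```

View pics/w1.png

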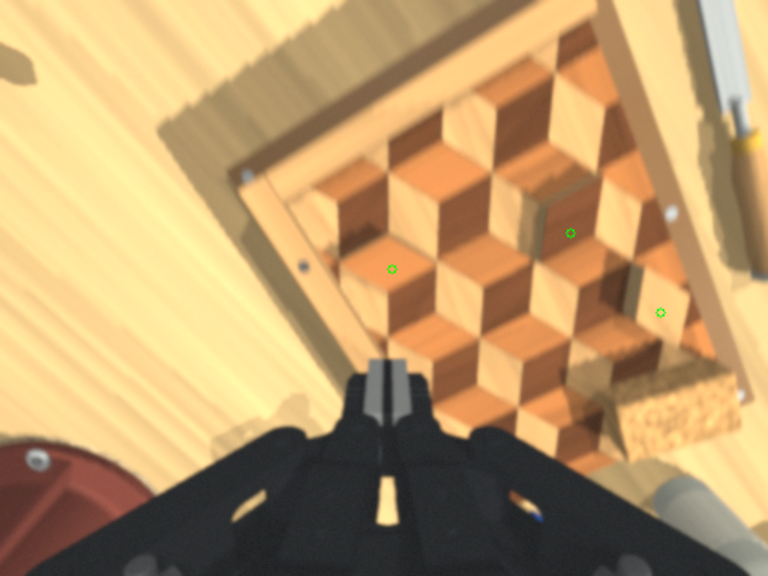

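The wrist view shows the three top faces centred near (388,264), (572,216) and (661,303), a few mm off my marks. I'll measure them from this view.

```bash
python3 - <<'E'
from h import *
p=np.load("pose.npz");c,R=p["c"],p["R"]
co=c+R@[-.115,.165]
for n,a in(("near",(388,264)),("mid",(572,216)),("far",(661,303)),):
    r=ray("w1",np.array(a)/1.5,.072);q=R.T@(r[:2]-c);print(n,r.round(4),q.round(4),np.linalg.norm(r[:2]-co).round(4))
# flush neighbours / corner as calibration check: board screw near fence corner
print(ray("w1",np.array((248,177))/1.5,.012),"top:",[.4278,.1385])
print(ray("w1",np.array((671,213))/1.5,.012),"top:",ray("top",np.array((444,88))/4+[165,140],.012))
E
```

```text
near [0.4819 0.0291 0.072 ] [-0.0719  0.0967] 0.0808
mid [ 0.6011 -0.0245  0.072 ] [0.0544 0.0628] 0.1979
far [ 0.618 -0.12   0.072] [ 0.0863 -0.0288] 0.2794
[0.43082534 0.14369148 0.012     ] top: [0.4278, 0.1385]
[ 0.67950532 -0.09633925  0.012     ] top: [ 0.67707071 -0.10050893  0.012     ]
```

The wrist view carries a constant bias of about (+3,+5) mm, judging by the screws. With that removed the two views agree, and the tool is above the near block. I'll descend.

```bash
python3 -m handwheel '[[[0,0,0.03],[0,0,0]],[[0,0,0.03],[0,0,0]],[[0,0,0.03],[0,0,0]],[[0,0,0.03],[0,0,0]],[[0,0,0.02],[0,0,0]],[[0,0,0.01],[0,0,0]],[[0,0,0],[0,0,0]],[[0,0,0.003],[0,0,0]],[[0,0,0.003],[0,0,0]],[[0,0,0.002],[0,0,0]],[[0,0,0.002],[0,0,0]],[[0,0,0.002],[0,0,0]],[[0,0,0],[0,0,0]]]'
```

```text
time_s: 3.45
tool_pos: [0.48, 0.0242, 0.0692]
orientation: [2.837, 1.348, 0.0]
ft_force: [-0.2, 0.5, -0.3]
opening: 0.0003
grip_force: 0.0
```

```bash
python3 -m handwheel '[[[0,0,0.002],[0,0,0]],[[0,0,0.002],[0,0,0]],[[0,0,0],[0,0,0]]]';python3 -m handwheel '[[[0,0,0.002],[0,0,0]],[[0,0,0.002],[0,0,0]],[[0,0,0],[0,0,0]]]'; python3 -m handwheel '[[[0,0,0.002],[0,0,0]],[[0,0,0],[0,0,0]]]'
```

```text
time_s: 3.75
tool_pos: [0.48, 0.0242, 0.0651]
orientation: [2.837, 1.348, 0.0]
ft_force: [0.4, 0.3, 0.0]
opening: -0.0003
grip_force: 0.0
time_s: 4.05
tool_pos: [0.4799, 0.0242, 0.061]
orientation: [-2.837, -1.348, 0.0]
ft_force: [0.2, 0.4, -0.3]
opening: 0.0
grip_force: 0.0
time_s: 4.25
tool_pos: [0.4799, 0.0242, 0.0591]
orientation: [-2.837, -1.348, 0.0]
ft_force: [0.5, 0.2, 0.1]
opening: -0.0
grip_force: 0.0
```

```bash
python3 -m handwheel '[[[0,0,0.001],[0,0,0]],[[0,0,0.001],[0,0,0]]]'; python3 -c 'from h import *;look("w2")'
```

```text
time_s: 4.45
tool_pos: [0.4799, 0.0242, 0.0573]
orientation: [-2.837, -1.348, 0.0]
ft_force: [-2.0, -0.2, 2.6]
opening: 0.0
grip_force: 1.4
[0.47994053 0.02421298 0.05726499] [-2.83743198e+00 -1.34849910e+00  1.12980419e-04] 2.9074111100389447e-05 [-1.99933185 -0.23481475  2.62543069]
```

View pics/w2.png

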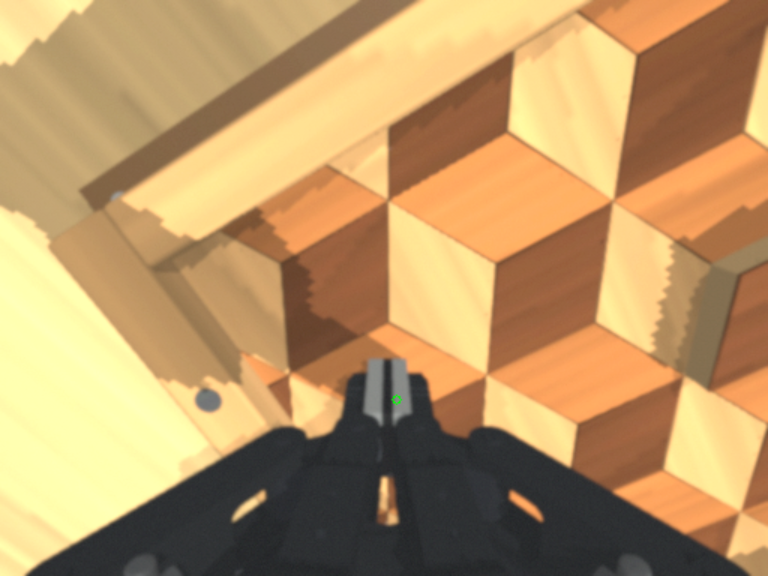

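The wrist view shows the rhombus (290,375), (388,323), (487,375) lined up with its neighbours, so the near block looks flush with the fingertip at its centre. I'll press a touch more, lift and check in the side view.

```bash
python3 -m handwheel '[[[0,0,0.001],[0,0,0]],[[0,0,0],[0,0,0]]]'; python3 -m handwheel '[[[0,0,0.001],[0,0,0]],[[0,0,0],[0,0,0]],[[0,0,0],[0,0,0]]]';  python3 -m handwheel '[[[0,0,-0.02],[0,0,0]],[[0,0,-0.03],[0,0,0]],[[0,0,-0.03],[0,0,0]],[[0,0,0],[0,0,0]]]'
python3 - <<'E'
from h import *
from cell import *
im=cv2.cvtColor(read_camera("side")["pixels"],cv2.COLOR_RGB2BGR);cv2.imwrite("pics/side2.png",cv2.resize(cv2.convertScaleAbs(im,alpha=1.6)[145:285,180:380],None,fx=4,fy=4))
E
```

```text
time_s: 4.7
tool_pos: [0.48, 0.0242, 0.0571]
orientation: [2.837, 1.348, 0.0]
ft_force: [-3.6, 1.1, 14.5]
opening: -0.0
grip_force: 7.4
time_s: 5.0
tool_pos: [0.48, 0.0242, 0.057]
orientation: [2.837, 1.348, 0.001]
ft_force: [-8.8, 0.2, 30.7]
opening: 0.0001
grip_force: 15.2
time_s: 5.4
tool_pos: [0.4824, 0.024, 0.1385]
orientation: [2.835, 1.347, 0.008]
ft_force: [0.8, -0.0, -0.2]
opening: 0.0001
grip_force: 0.0
```

View pics/side2.png

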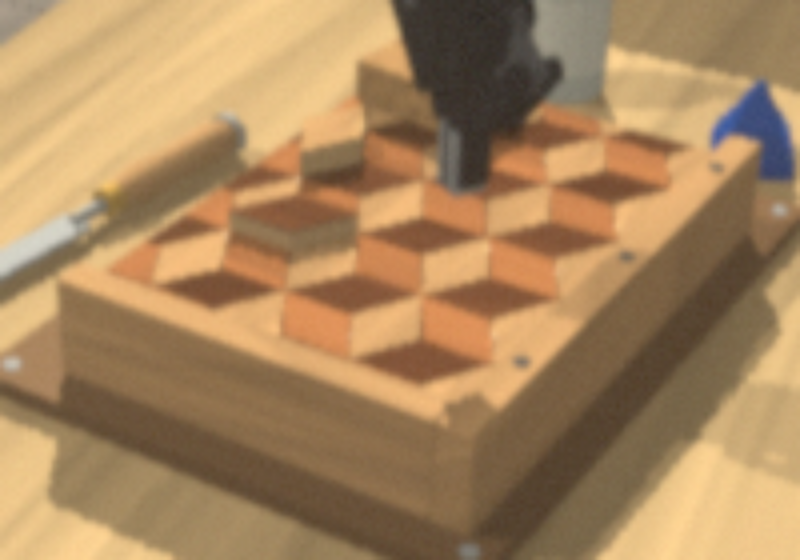

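The side view shows the orange near block flush, with the dark block at (294,213) and the light one at (333,135) still proud. Next is the middle block.

```bash
python3 -m handwheel '[[[0,0,0],[0,0,-8.57]],[[0,0,0],[0,0,-8.57]],[[0,0,0],[0,0,-8.57]],[[0,0,0],[0,0,-8.57]],[[0,0,0],[0,0,-8.57]],[[0,0,0],[0,0,-8.57]],[[0,0,0],[0,0,-8.57]],[[-0.023,0.0225,0],[0,0,0]],[[-0.023,0.0225,0],[0,0,0]],[[-0.023,0.0225,0],[0,0,0]],[[-0.023,0.0225,0],[0,0,0]],[[0,0,0],[0,0,0]],[[0,0,0],[0,0,0]]]'; python3 -c 'from h import *;look("w3")'
```

```text
time_s: 6.75
tool_pos: [0.5959, -0.0298, 0.1335]
orientation: [-1.783, -2.584, 0.002]
ft_force: [-0.6, 0.4, -0.9]
opening: -0.0
grip_force: 0.0
[ 0.59594211 -0.02977928  0.13352664] [-1.78250377e+00 -2.58378576e+00  1.66319637e-03] -3.364531621897063e-05 [-0.60678467  0.35477594 -0.93854863]
```

View pics/w3.png

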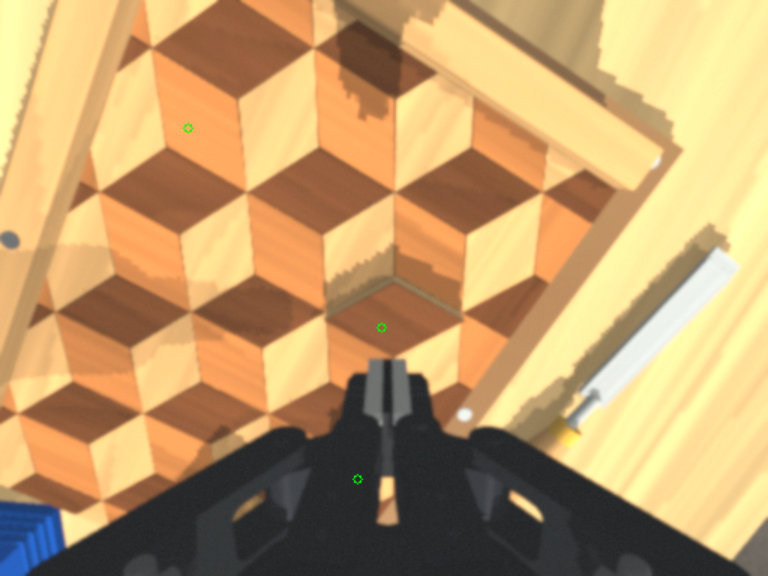

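The mid block's top face has corners (328,318), (395,283), (460,315) and (393,358), with its centre at about (394,319). I'll check the bias against a board screw at (464,415).

```bash
python3 - <<'E'
from h import *
r=ray("w3",np.array((394,319))/1.5,.071);b=ray("w3",np.array((464,415))/1.5,.012)-[.67707,-.10051,.012];b2=ray("w3",np.array((655,160))/1.5,.012)-[.7096,.0934,.012]
print(r,b,b2,r-(b+b2)/2)
E
```

```text
[ 0.5979552  -0.02794373  0.071     ] [1.39746101e-03 1.48613894e-03 1.04083409e-17] [2.96501597e-03 2.68504443e-03 1.04083409e-17] [ 0.59577396 -0.03002932  0.071     ]
```

The position is right. I'll press the middle block.

```bash
python3 -m handwheel '[[[0,0,0.025],[0,0,0]],[[0,0,0.02],[0,0,0]],[[0,0,0.008],[0,0,0]],[[0,0,0.003],[0,0,0]],[[0,0,0.002],[0,0,0]],[[0,0,0.002],[0,0,0]],[[0,0,0.002],[0,0,0]],[[0,0,0.002],[0,0,0]],[[0,0,0.002],[0,0,0]],[[0,0,0.002],[0,0,0]],[[0,0,0.002],[0,0,0]],[[0,0,0.002],[0,0,0]],[[0,0,0],[0,0,0]]]'
```

```text
time_s: 8.1
tool_pos: [0.5968, -0.0298, 0.063]
orientation: [-1.783, -2.586, 0.0]
ft_force: [-0.1, 0.3, 0.3]
opening: 0.0002
grip_force: 0.0
```

```bash
python3 -m handwheel '[[[0,0,0.002],[0,0,0]],[[0,0,0.002],[0,0,0]],[[0,0,0.002],[0,0,0]],[[0,0,0],[0,0,0]]]'; python3 -m handwheel '[[[0,0,0.001],[0,0,0]],[[0,0,0],[0,0,0]],[[0,0,0],[0,0,0]]]'
```

```text
time_s: 8.5
tool_pos: [0.5968, -0.0298, 0.0571]
orientation: [-1.783, -2.586, 0.0]
ft_force: [0.4, 0.1, 0.3]
opening: 0.0001
grip_force: 0.8
time_s: 8.8
tool_pos: [0.5968, -0.0298, 0.0571]
orientation: [1.783, 2.586, 0.0]
ft_force: [-3.0, -0.6, 12.0]
opening: -0.0
grip_force: 5.9
```

The middle block stops solid at 57.1 mm, so it is flush. I'll lift and go to the far block, keeping this orientation so that the gripper's wide side stays off the cork.

```bash
python3 -m handwheel '[[[0,0,-0.02],[0,0,0]],[[0,0,-0.025],[0,0,0]],[[0,0,-0.025],[0,0,0]],[[0,0,0],[0,0,0]],[[-0.024,-0.0044,0],[0,0,0]],[[-0.024,-0.0044,0],[0,0,0]],[[-0.024,-0.0044,0],[0,0,0]],[[-0.024,-0.0044,0],[0,0,0]],[[0,0,0],[0,0,0]],[[0,0,0],[0,0,0]],[[0,0,0],[0,0,0]]]'; python3 -c 'from h import *;look("w4")'
```

```text
time_s: 9.9
tool_pos: [0.614, -0.1249, 0.1257]
orientation: [-1.782, -2.586, 0.0]
ft_force: [0.1, 1.1, -0.2]
opening: -0.0002
grip_force: 0.0
[ 0.6140113  -0.12491975  0.12572258] [-1.78204207e+00 -2.58576040e+00  1.09215394e-04] -0.00018735466698477208 [ 0.14923746  1.14525595 -0.15409214]
```

View pics/w4.png

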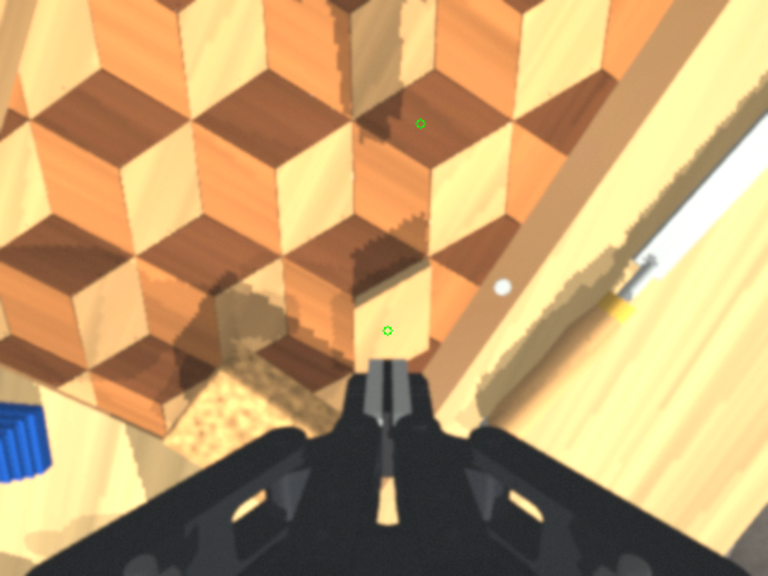

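The middle block at (430,118) is flush. The far block's centre at about (392,325) agrees with the mark at (388,330), so I'll press it.

```bash
python3 -m handwheel '[[[0,0,0.02],[0,0,0]],[[0,0,0.018],[0,0,0]],[[0,0,0.008],[0,0,0]],[[0,0,0.003],[0,0,0]],[[0,0,0.002],[0,0,0]],[[0,0,0.002],[0,0,0]],[[0,0,0.002],[0,0,0]],[[0,0,0.002],[0,0,0]],[[0,0,0.002],[0,0,0]],[[0,0,0.002],[0,0,0]],[[0,0,0.002],[0,0,0]],[[0,0,0],[0,0,0]]]'; python3 -m handwheel '[[[0,0,0.002],[0,0,0]],[[0,0,0.002],[0,0,0]],[[0,0,0],[0,0,0]]]'
```

```text
time_s: 11.15
tool_pos: [0.6145, -0.1259, 0.063]
orientation: [1.783, 2.586, -0.001]
ft_force: [0.1, -0.0, 0.4]
opening: 0.0
grip_force: 0.3
time_s: 11.45
tool_pos: [0.6143, -0.1259, 0.0589]
orientation: [-1.783, -2.586, 0.001]
ft_force: [-0.1, -0.8, 0.7]
opening: -0.0
grip_force: 0.0
```

```bash
python3 -m handwheel '[[[0,0,0.001],[0,0,0]],[[0,0,0.001],[0,0,0]],[[0,0,0],[0,0,0]]]'; python3 -m handwheel '[[[0,0,0.001],[0,0,0]],[[0,0,0],[0,0,0]],[[0,0,0],[0,0,0]]]'; python3 -m handwheel '[[[0,0,-0.02],[0,0,0]],[[0,0,-0.04],[0,0,0]],[[0,0,-0.05],[0,0,0]],[[0,0,-0.05],[0,0,0]],[[0,0,-0.03],[0,0,0]],[[0,0,0],[0,0,0]],[[0,0,0],[0,0,0]],[[0,0,0],[0,0,0]]]'
python3 - <<'E'
from h import *
from cell import *
im=cv2.cvtColor(read_camera("side")["pixels"],cv2.COLOR_RGB2BGR);cv2.imwrite("pics/side3.png",cv2.resize(cv2.convertScaleAbs(im,alpha=1.6)[145:285,180:380],None,fx=4,fy=4))
E
```

```text
time_s: 11.75
tool_pos: [0.6143, -0.1259, 0.0571]
orientation: [-1.783, -2.586, 0.0]
ft_force: [-1.0, -0.3, 0.9]
opening: -0.0
grip_force: 0.4
time_s: 12.05
tool_pos: [0.6143, -0.1258, 0.0571]
orientation: [1.783, 2.586, -0.0]
ft_force: [-3.4, -0.0, 10.2]
opening: -0.0001
grip_force: 5.2
time_s: 12.85
tool_pos: [0.6138, -0.1256, 0.2447]
orientation: [-1.782, -2.584, 0.001]
ft_force: [0.4, -0.0, 0.2]
opening: -0.0002
grip_force: 0.0
```

View pics/side3.png

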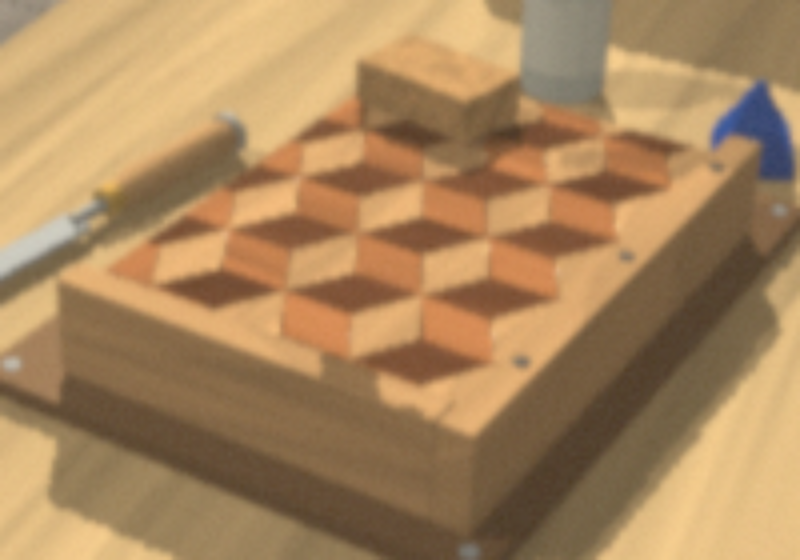

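The side view shows all three blocks flush, with the cork, chisel, pyramid and bottle where they were and the arm clear.

```bash
python3 -c 'from cell import *;print(job_done())'
```

```text
the job is handed in; nothing more can be done
None
```

I pressed the three proud blocks flush in order (near, middle, far), with a highest measured force of about 31 N; the loose items look unmoved in the last side view, and the job is handed in, with no verdict returned.

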